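Set sprung tweezers to the gauge strip and hold

TASK

Pick the sprung tweezers up off their rest by squeezing the ribbed grips lightly, and hold the open tips steady just above the setting gauge with the narrower dark strip (14 mm), one tip on each side of the strip and still clearly wider apart than it. Then, without touching the gauge, squeeze until the tips' inner faces stand over the strip's two edges, never pinching the tips much closer than that, hold that gap steady for three seconds and finish still holding it there so that a colleague can lock the setting. Leave the other things on the bench alone.

Things in the scene. Friction and masses are not known exactly. Their poses are not given: they have to be found in the camera images.
- tweezers_grip (a point): Point midway between the two ribbed grips of the open tweezers, half-way up (6 mm above the underside). x points along the tweezers to the tips (ends 95 mm away), z up; the hinged bow end is 90 mm back. The grips are upright faces 40 mm long, 36 mm apart over their outsides when open and 24 mm when the tips are 14 mm apart: 1 mm less over the grips closes the tips by 2 mm.
- tip_left (a point): Inner face of the left (+y) tip of the tweezers, 3 mm from its end and half-way up the 8 mm high tip (4 mm above the underside); its axes are those of tweezers_grip. Fully open the two tip points are 38 mm apart; their distance is the tip gap. Each tip is 3 mm thick, outward of this point.
- tip_right (a point): The same point on the right (-y) tip, which belongs to the arm hinged at the bow end.
- rest: Dark steel tool rest, 150 x 70 mm, fixed to the bench; origin under its centre, x along its length. Foot plate 50 mm wide, 6 mm thick; two cross bars 14 mm wide at x = -60 and +60 mm carry the tweezers at 35 mm above the bench, their grips about over its centre. Between the bars there is free room for fingers down to the foot plate.
- strip_narrow (a point): Middle of the 14 mm wide dark strip inlaid in the top of the gauge to use. x runs along the strip, y across it (edges at y = -7 and +7 mm), z up. The gauge is a bright aluminium plate 80 mm (along the strip) x 64 mm, top 40 mm above the bench, on a dark block, fixed. The tweezers are to lie along the strip, either way round, tips over the plate.
- strip_wide (a point): Middle of the dark strip on the other gauge, of the same size and height but with a 26 mm wide strip: not the one to use.
- gauge_narrow: The gauge with the 14 mm strip; origin under its centre on the bench, axes as strip_narrow.
- gauge_wide: The gauge with the 26 mm strip; origin under its centre on the bench.
- tweezers: Steel sprung tweezers, 190 mm long, 12 mm high, lying flat on the rest; origin 6 mm below tweezers_grip, same axes, fixed to the left arm (so it turns a little against the middle line as the arms are squeezed). About 80 g, balanced near the grips. The spring pushes out on the grips with about 5 N fully open and 9 N at a 14 mm tip gap.
- spray_can: Bystander: upright spray can, 64 mm across, 170 mm high; origin under its centre.
- spanner: Bystander: steel spanner 200 mm long lying on the bench at the far side.
- collar: Bystander: brass collar, 70 mm across, 16 mm high, at the far side.
- bush: Bystander: black rubber bush, 40 mm across, 35 mm high, to the robot's right.
Things that resemble listed ones, but are neither listed nor needed, are in the scene too. Leave any brown look-alike of the gauge_narrow alone.

How it is judged:
By the outcome, as a careful person would: the job done as asked, in the order asked, and still so for the second after the job is handed in, while the arm keeps its last pose, push and grip.
It also fails if it takes over 58 s, if anything falls off the work surface, if the arm or the gripper's body presses on something with over 40 N, if the wrist force passes 120 N, or if a joint passes its speed limit or range.

ROBOT

A 6-joint arm with a two-finger parallel gripper is mounted at the origin on the work surface. World frame = base frame: x ahead of the robot, y to its left, z up, the work surface at z = 0. Lengths are in m, angles in rad, forces in N, time in s.
With the tool pointing down it reaches from about 0.275 to 0.75 m from the base axis. Payload 10.2 kg.
Tool frame: the origin (TCP) lies at the very end of the fingers, on their centre line; the grasp point (between the pads) lies 19 mm behind it (r.tcp_to_grasp is the distance from the TCP to the grasp point, in m); z points along the fingers, y is the line along which they close (so a half turn about z gives the same grasp; the last joint's range is limited). The gripper opens to 88 mm and grips with 3 to 60 N. Pads are 18 mm wide; open, the fingers measure 123 mm over their backs; the gripper's body (75 mm by 187 mm) begins 45 mm behind the grasp point.
Start: joints at [0.951, 0.313, 1.498, -0, 1.331, -0.223], TCP at [0.203, 0.484, 0.239] pointing down, gripper open.
Joint ranges: [-2.94, 2.94], [-0.97, 2.17], [0.19, 2.56], [-1.23, 4.37], [0.02, 3.11], [-2.88, 2.88]. Speed limits (rad/s): [2.39, 2.39, 3.01, 3.14, 3.14, 3.14].

INTERFACE

Orientations are given as [roll, pitch, yaw] about the fixed x, y, z axes, in that order (R = Rz(yaw) Ry(pitch) Rx(roll)).
In Python, from cell import r gives the robot as it stands.
- The arm moves only by the shell command python3 -m jog 'ROWS'. ROWS is JSON, a list of rows, each a list of 7 numbers: the turn, a rotation vector about the world's x, y, z in degrees, then the shift along the world's x, y, z in cm, then the closure, from 0 (fully open) to 1 (shut). A call has 1 to 5 rows; each row is the pose to reach, as a shift and turn from the pose commanded when the call began; what a row does not reach only later rows make up. A row lasts 1/12 s, in which the tool goes at most 41.7 mm and 7.16 degrees, less where a joint would pass 70% of its speed; a pose out of reach is approached as far as the arm can. A call with a gripper value outside its range is refused whole. The fingers move at their own pace and stop on an object; the grip force is fixed at half the most. Time passes only in rows, so rows that repeat a pose let the fingers close. It gives the time, the measured TCP pose, the force, the opening and the grip force at its end, in the units of the state.
- r.read_state(): the state, without advancing time (a new reading comes with each control period).
- r.snapshot(name): name is "scene" or "top" or "wrist"; returns a dict with "pixels" (420x560x3 uint8, red, green, blue), "camera_matrix" (3x3 intrinsics, pixels), "k1" (the pictures are not rectified: a ray, as slopes to the right and down, at radius r is drawn at 1 + k1 r^2 times it, then the intrinsics apply), "eye" and "attitude" of the camera in the world; the wrist camera has in their place "T_tool_cam" (4x4, takes a point from camera to tool coordinates, whose origin is the TCP and whose axes are the flange's). Camera axes: x right, y up, looking along -z (the intrinsics and any distortion apply to the point x, -y, -z); pixel columns grow to the right and rows downward; lengths in m; the calibration is good to about 2 mm. A picture is of the moment at which its call begins: read the wrist's pose just before it. There is no depth.
- r.close_job(): hands the job in; it is judged then, once.
The state is a dict: "t": time; "q": joint angles; "joint_velocities": joint speeds; "joint_efforts": joint torques, N m; "position": TCP position; "tool_rot": TCP orientation; "wrist_force": force on the tool from outside, world axes, zero at the start; "wrist_torque": the same for the moment, N m; "finger_gap": opening from 0.0 (shut) to 1.0 (fully open); "finger_force": force on a finger pad.
Only numpy, scipy, OpenCV 4.12 (cv2) and the standard library are available. Lean on these libraries where they do the work, as an engineer would, in place of code of your own. Each camera call takes 0.05 s, during which the arm holds its last target. There are 200 camera calls.

## Working session

There is one attempt and no reset: what is moved stays moved. The work goes in short steps, Python scripts to look and compute and a shell command to move; the robot and the scene stay as the last step left them, time stands still between calls to the robot, and variables do not carry over. Pictures are saved under pics/ and viewed, at most 13 in all, crops included, and the job is handed in when it is done.

```bash
ls; mkdir -p pics; cat > h.py <<'E'
import numpy as np, cv2
from cell import r
def snap(n,f=None):
    s=r.read_state(); d=r.snapshot(n)
    if f: cv2.imwrite('pics/'+f+'.png',d['pixels'][:,:,::-1])
    return s,d
E
python3 - <<'E'
from h import *
s,d=snap('top','top1'); print({k:d[k] for k in d if k!='pixels'}); print(s)
s,d=snap('scene','scene1'); print({k:d[k] for k in d if k!='pixels'})
E
```

```text
pics
{'camera_matrix': array([[502.05025287,   0.        , 279.9706081 ],
       [  0.        , 502.05025287, 211.64211287],
       [  0.        ,   0.        ,   1.        ]]), 'k1': -0.022410592697521322, 'eye': array([0.41423831, 0.01696026, 1.39820345]), 'attitude': array([ 0.10416995, -0.01599038, -1.56828158])}
{'t': 0.0, 'q': array([ 9.50583975e-01,  3.13418713e-01,  1.49842330e+00, -1.17695713e-05,
        1.33098495e+00, -2.23376945e-01]), 'joint_velocities': array([-0.00059364,  0.00045111,  0.00196365, -0.00148809,  0.00092687,
       -0.00232037]), 'joint_efforts': array([-8.58854328e-04, -4.02220559e+01, -2.52259862e+01,  6.93625328e-02,
        3.54245561e-02, -8.38588267e-05]), 'position': array([0.20277268, 0.48399966, 0.23818226]), 'tool_rot': array([-3.14038649e+00, -2.62282054e-04,  2.74475989e+00]), 'wrist_force': array([-0.80119019,  0.66157506,  0.08687801]), 'wrist_torque': array([-0.0293476 ,  0.04816502,  0.0239942 ]), 'finger_force': 0.0, 'finger_gap': 1.0028701310504695}
{'camera_matrix': array([[385.89346148,   0.        , 277.88844154],
       [  0.        , 385.89346148, 208.54813362],
       [  0.        ,   0.        ,   1.        ]]), 'k1': -0.08627059732372984, 'eye': array([ 1.03453276, -0.46308929,  1.09520859]), 'attitude': array([0.57054527, 0.00691813, 0.80061212])}
```

View pics/top1.png

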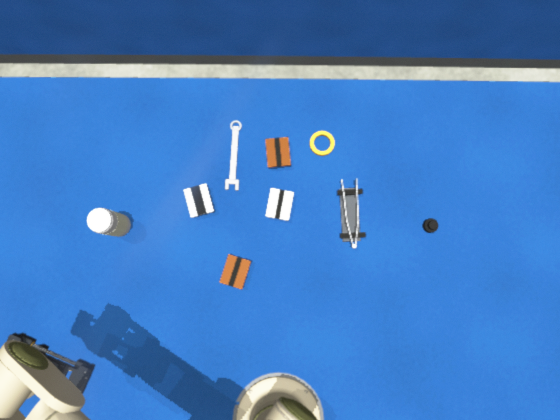

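View pics/scene1.png

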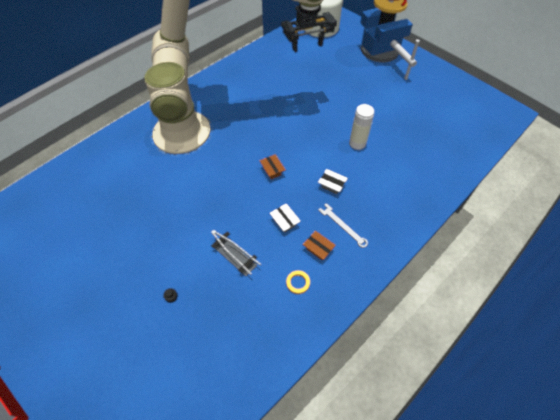

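The top view shows the narrow-strip white gauge at about (280,204) and the wide one at (199,200). The tweezers lie at about (350,213) with tips up near (342,181) and (357,181), and the bow is at about (354,246). Two gauges are brown decoys, at (278,152) and (235,271). The scene view agrees.

```bash
cat >> h.py <<'E'
from scipy.spatial.transform import Rotation as Ro
def ray(d,s,px):
    px=np.atleast_2d(px).astype(float); K=d['camera_matrix']
    n=cv2.undistortPoints(px[:,None],K,np.array([d['k1'],0,0,0,0.]))[:,0]
    v=np.c_[n[:,0],-n[:,1],-np.ones(len(n))]
    if 'eye' in d: R=Ro.from_euler('xyz',d['attitude']).as_matrix(); e=np.array(d['eye'])
    else:
        T=d['T_tool_cam']; Rt=Ro.from_euler('xyz',s['tool_rot']).as_matrix()
        R=Rt@T[:3,:3]; e=Rt@T[:3,3]+s['position']
    return e,v@R.T
def onz(d,s,px,z):
    e,v=ray(d,s,px); return e+v*((z-e[2])/v[:,2])[:,None]
E
python3 - <<'E'
from h import *
s,d=snap('top'); im=d['pixels']; hsv=cv2.cvtColor(im,cv2.COLOR_RGB2HSV)
roi=np.zeros(im.shape[:2],np.uint8); roi[110:260,175:380]=1
w=((hsv[:,:,1]<70)&(hsv[:,:,2]>130)).astype(np.uint8)*roi
for nm,(x0,x1,y0,y1) in dict(wide=(182,216,180,220),nar=(262,298,185,224)).items():
    p=np.argwhere(w[y0:y1,x0:x1])[:,::-1]+[x0,y0]
    q=onz(d,s,p,.04)[:,:2]
    c,sz,a=cv2.minAreaRect((q*1000).astype(np.float32)); print(nm,c,sz,a,len(p))
p=np.argwhere(w[175:255,335:370])[:,::-1]+[335,175]
q=onz(d,s,p,.047)[:,:2]; print(cv2.minAreaRect((q*1000).astype(np.float32)))
print('tips/bow', onz(d,s,[[342,181],[357,181],[354,246]],.045))
print(d['pixels'][213,350])
cv2.imwrite('pics/crop1.png',cv2.resize(im[110:265,170:375,::-1],None,fx=3.9,fy=3.8,interpolation=cv2.INTER_CUBIC))
E
```

```text
wide (587.1372680664062, 218.15530395507812) (81.59565734863281, 66.8038330078125) 15.434239387512207 491
nar (577.777099609375, -2.395954132080078) (66.11605834960938, 81.46721649169922) 79.75440216064453 610
((553.4207153320312, -192.8643341064453), (186.46556091308594, 48.5415153503418), 2.05722975730896)
tips/bow [[ 0.64074113 -0.17374799  0.045     ]
 [ 0.64097012 -0.21491103  0.045     ]
 [ 0.4633824  -0.20439374  0.045     ]]
[139 143 147]
```

View pics/crop1.png

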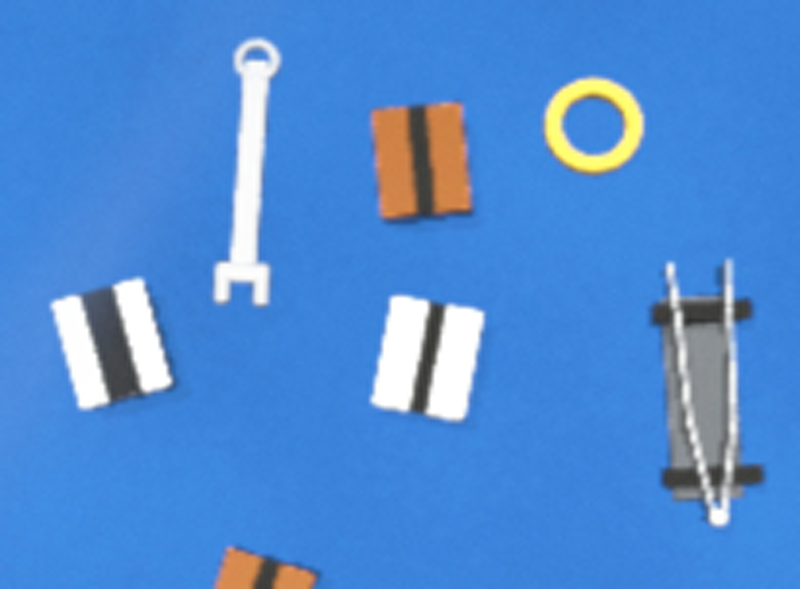

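```bash
python3 -m jog '[[0,0,6.5,8.7,-17,0,0],[0,0,6.5,8.7,-17,0,0],[0,0,6.5,8.7,-17,0,0],[0,0,6.5,8.7,-17,0,0],[0,0,6.5,8.7,-17,0,0]]'
python3 -m jog '[[0,0,6.5,8.7,-17,0,0],[0,0,6.5,8.7,-17,0,0],[0,0,6.5,8.7,-17,0,0],[0,0,6.5,8.7,-17,0,0],[0,0,6.5,8.7,-17,0,0]]'
python3 -m jog '[[0,0,6.5,8.7,-17,0,0],[0,0,6.5,8.7,-17,0,0],[0,0,6.5,8.7,-17,0,0],[0,0,6.5,8.7,-17,0,0],[0,0,6.5,8.7,-17,0,0]]'
python3 -m jog '[[0,0,6.3,8.7,-17,0,0],[0,0,6.3,8.7,-17,0,0],[0,0,6.3,8.7,-17,0,0],[0,0,6.3,8.7,-17,0,0],[0,0,6.3,8.7,-17,0,0]]'
python3 -m jog '[[0,0,0,0,0,0,0],[0,0,0,0,0,0,0],[0,0,0,0,0,0,0]]'
python3 - <<'E'
from h import *
s,d=snap('wrist','w1'); print(d['T_tool_cam'].round(3),d['camera_matrix'][0,0],s['tool_rot'],s['q'])
E
```

```text
t: 0.57
position: [0.2906, 0.3116, 0.2386]
tool_rot: [-3.141, 0.0, 2.857]
wrist_force: [-0.3, 0.6, 0.4]
finger_gap: 0.999
finger_force: 0.0
t: 0.98
position: [0.3777, 0.1416, 0.2388]
tool_rot: [-3.141, 0.0, 2.97]
wrist_force: [0.1, 0.8, -0.2]
finger_gap: 1.005
finger_force: 0.0
t: 1.4
position: [0.4647, -0.0288, 0.2385]
tool_rot: [-3.141, -0.0, 3.083]
wrist_force: [-0.4, 0.2, -0.1]
finger_gap: 0.999
finger_force: 0.0
t: 1.82
position: [0.5516, -0.1993, 0.2379]
tool_rot: [-3.142, -0.001, -3.09]
wrist_force: [0.2, 0.9, -0.6]
finger_gap: 1.002
finger_force: 0.0
t: 2.07
position: [0.5506, -0.1949, 0.2385]
tool_rot: [3.141, -0.001, -3.088]
wrist_force: [-0.2, 0.1, -0.1]
finger_gap: 0.998
finger_force: 0.0
[[-0.001  0.958  0.285  0.074]
 [ 1.     0.001  0.001 -0.001]
 [ 0.001  0.285 -0.958 -0.147]
 [ 0.     0.     0.     1.   ]] 371.18511007632435 [ 3.14091060e+00 -6.49519165e-04 -3.08759119e+00] [-5.40817358e-01  4.45025397e-01  1.30977251e+00  2.04362111e-04
  1.38771490e+00 -2.16565222e+00]
```

View pics/w1.png

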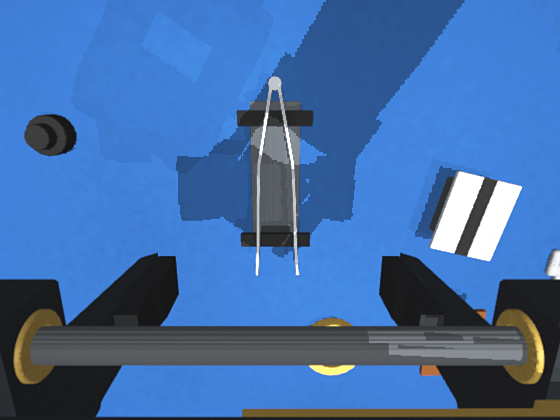

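Wrist view: the tweezers have their bow at (275,83) and tips near (258,274) and (297,274). The narrow gauge is at (476,216).

```bash
python3 - <<'E'
from h import *
s,d=snap('wrist'); im=d['pixels']; hsv=cv2.cvtColor(im,cv2.COLOR_RGB2HSV)
w=((hsv[:,:,1]<60)&(hsv[:,:,2]>150))
def P(m,x0,x1,y0,y1): return np.argwhere(m[y0:y1,x0:x1])[:,::-1]+[x0,y0]
print(s['position'])
for row in (90,105,240,255,262,268,272,274,276):
    xs=np.where(w[row,235:320])[0]+235
    if len(xs)==0: print(row,'none');continue
    gs=np.split(xs,np.where(np.diff(xs)>3)[0]+1)
    for g in gs:
        if len(g): print(row,g[0],g[-1],onz(d,s,[[g[0],row],[g[-1]+.0,row]],.045)[:,:2].round(4).tolist())
rows=np.where(w[70:290,235:320].any(1))[0]+70; print(rows.min(),rows.max())
print('bow',onz(d,s,[[275,rows.min()]],.047), 'tips',onz(d,s,[[258,rows.max()],[297,rows.max()]],.043))
p=P(w,425,530,160,270); q=onz(d,s,p,.04)[:,:2]
print(cv2.minAreaRect((q*1000).astype(np.float32)))
E
```

```text
[ 0.55061979 -0.19465438  0.2388569 ]
90 269 271 [[0.4706, -0.2082], [0.4706, -0.2064]]
90 278 280 [[0.4702, -0.2003], [0.4701, -0.1986]]
105 266 268 [[0.4834, -0.2103], [0.4833, -0.2085]]
105 281 283 [[0.4827, -0.197], [0.4826, -0.1952]]
240 256 258 [[0.6118, -0.2145], [0.6117, -0.2126]]
240 294 295 [[0.6098, -0.1772], [0.6098, -0.1762]]
255 256 258 [[0.6278, -0.214], [0.6277, -0.212]]
255 295 296 [[0.6258, -0.1752], [0.6257, -0.1742]]
262 256 258 [[0.6354, -0.2137], [0.6353, -0.2117]]
262 295 297 [[0.6333, -0.1747], [0.6332, -0.1727]]
268 256 257 [[0.642, -0.2135], [0.642, -0.2125]]
268 295 297 [[0.6399, -0.1742], [0.6398, -0.1722]]
272 255 257 [[0.6465, -0.2143], [0.6464, -0.2123]]
272 296 297 [[0.6443, -0.1729], [0.6442, -0.1719]]
274 255 257 [[0.6487, -0.2142], [0.6486, -0.2122]]
274 296 297 [[0.6465, -0.1728], [0.6464, -0.1718]]
276 none
76 274
bow [[ 0.45891591 -0.20350708  0.047     ]] tips [[ 0.64955834 -0.21126713  0.043     ]
 [ 0.64744309 -0.17161683  0.043     ]]
((578.4786987304688, -2.209949493408203), (64.98062133789062, 80.55950927734375), 79.64543914794922)
```

```bash
python3 -m jog '[[0,0,0,0.3,-0.4,-4,0],[0,0,0,0.3,-0.4,-8,0],[0,0,0,0.3,-0.4,-12,0],[0,0,0,0.3,-0.4,-15,0],[0,0,0,0.3,-0.4,-17,0]]'
python3 -m jog '[[0,0,0,0,0,-1,0],[0,0,0,0,0,-2,0.2],[0,0,0,0,0,-3.5,0.3],[0,0,0,0,0,-4.6,0.4],[0,0,0,0,0,-4.6,0.5]]'
python3 -m jog '[[0,0,0,0,0,0,0.5],[0,0,0,0,0,0,0.5],[0,0,0,0,0,0,0.5],[0,0,0,0,0,0,0.5]]'
python3 - <<'E'
from h import *
snap('wrist','w2')
E
```

```text
t: 2.58
position: [0.5526, -0.198, 0.0659]
tool_rot: [3.139, -0.003, -3.087]
wrist_force: [-0.2, 0.9, -0.6]
finger_gap: 1.0
finger_force: 0.0
t: 3.0
position: [0.5534, -0.1992, 0.0216]
tool_rot: [3.14, -0.002, -3.088]
wrist_force: [-0.7, 0.3, -0.0]
finger_gap: 0.723
finger_force: 0.0
t: 3.33
position: [0.5543, -0.2, 0.0235]
tool_rot: [-3.141, 0.001, -3.088]
wrist_force: [0.6, 0.3, 0.4]
finger_gap: 0.501
finger_force: 0.0
```

View pics/w2.png

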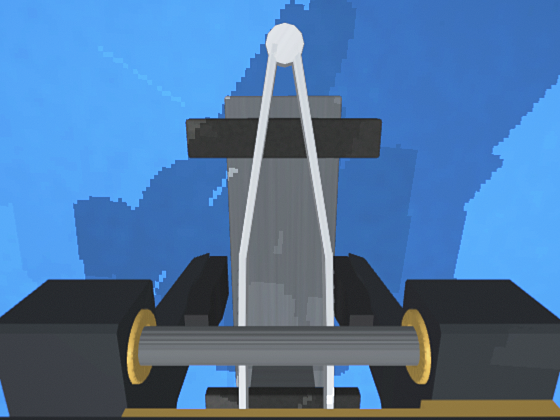

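The wrist view shows the tweezers, with grip outsides at columns 238 and 333, about 6 px (2 mm) right of the finger centre at 280. I'll shift +y by 2 mm and then squeeze lightly.

```bash
python3 -m jog '[[0,0,0,0,0.1,0,0.5],[0,0,0,0,0.2,0,0.5],[0,0,0,0,0.2,0,0.54],[0,0,0,0,0.2,0,0.57],[0,0,0,0,0.2,0,0.59]]'
python3 -m jog '[[0,0,0,0,0,0,0.6],[0,0,0,0,0,0,0.61],[0,0,0,0,0,0,0.62],[0,0,0,0,0,0,0.63],[0,0,0,0,0,0,0.63]]'
python3 -m jog '[[0,0,0,0,0,0,0.63],[0,0,0,0,0,0,0.63],[0,0,0,0,0,0,0.63],[0,0,0,0,0,0,0.63]]'
python3 - <<'E'
from h import *
s=r.read_state(); print(s['finger_gap']*88,s['finger_force'],s['wrist_force'],s['position'])
E
```

```text
t: 3.8
position: [0.5539, -0.1977, 0.0227]
tool_rot: [3.142, -0.0, -3.088]
wrist_force: [-0.2, 0.6, 0.5]
finger_gap: 0.413
finger_force: 0.9
t: 4.22
position: [0.5539, -0.1978, 0.0227]
tool_rot: [-3.142, 0.0, -3.088]
wrist_force: [0.1, 1.0, -0.7]
finger_gap: 0.37
finger_force: 6.0
t: 4.55
position: [0.5539, -0.1978, 0.0227]
tool_rot: [-3.142, 0.0, -3.088]
wrist_force: [0.0, -0.3, 0.1]
finger_gap: 0.37
finger_force: 6.0
32.52294909580255 5.993565330963975 [ 0.01394754 -0.28809061  0.13452399] [ 0.55390974 -0.19779259  0.02271011]
```

```bash
python3 -m jog '[[0,0,0,0,0,0.3,0.63],[0,0,0,0,0,1,0.63],[0,0,0,0,0,2,0.63],[0,0,0,0,0,3,0.63],[0,0,0,0,0,4,0.63]]'
python3 -m jog '[[0,0,0,0,0,1.2,0.63],[0,0,0,0,0,2.4,0.63],[0,0,0,0,0,3.4,0.63],[0,0,0,0,0,4,0.63],[0,0,0,0,0,4,0.63]]'
python3 -m jog '[[0,0,0,0,0,0,0.63],[0,0,0,0,0,0,0.63],[0,0,0,0,0,0,0.63]]'
python3 - <<'E'
from h import *
s,d=snap('wrist','w3')
s,d=snap('scene')
cv2.imwrite('pics/s3.png',cv2.resize(d['pixels'][160:290,150:350,::-1],None,fx=4,fy=4,interpolation=cv2.INTER_CUBIC))
E
```

```text
t: 4.97
position: [0.5541, -0.1979, 0.0642]
tool_rot: [-3.141, 0.001, -3.088]
wrist_force: [-0.4, -0.4, -0.7]
finger_gap: 0.369
finger_force: 5.7
t: 5.38
position: [0.5545, -0.1981, 0.1044]
tool_rot: [-3.14, 0.002, -3.088]
wrist_force: [0.3, -0.8, -1.2]
finger_gap: 0.374
finger_force: 5.7
t: 5.63
position: [0.5536, -0.1976, 0.102]
tool_rot: [3.141, -0.001, -3.088]
wrist_force: [-0.2, -0.8, -0.8]
finger_gap: 0.371
finger_force: 5.7
```

View pics/w3.png

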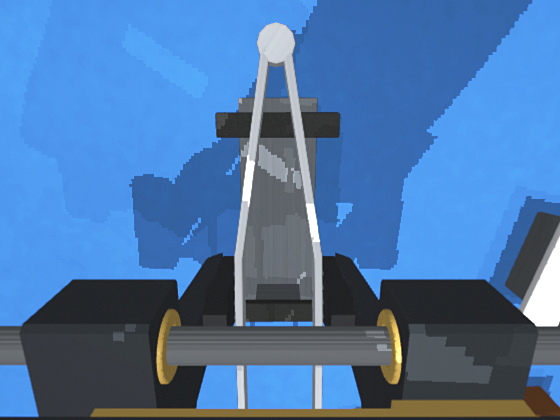

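View pics/s3.png

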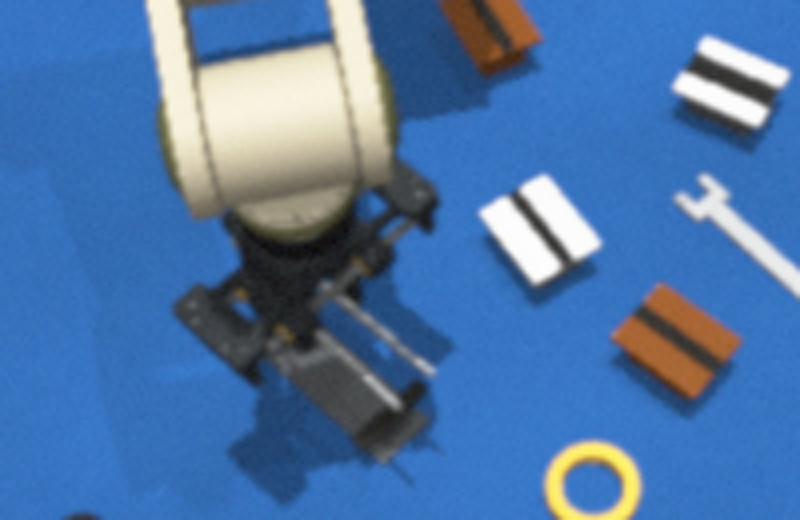

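The tweezers are held and clear of the rest. Next I'll carry them to hover above the gauge.

```bash
python3 -m jog '[[0,0,-1,-0.4,1,0,0.63],[0,0,-2.5,-1,3,0,0.63],[0,0,-4,-1.8,5.5,0,0.63],[0,0,-5.5,-2.5,8,0,0.63],[0,0,-7,-3.2,10.5,0,0.63]]'
python3 -m jog '[[0,0,-1.5,-0.8,2.5,0,0.63],[0,0,-3,-1.6,5,0,0.63],[0,0,-4.5,-2.4,7.5,0,0.63],[0,0,-5.8,-2.9,9.5,0,0.63],[0,0,-6.4,-3.2,10.6,0,0.63]]'
python3 -m jog '[[0,0,0,0,0,-1,0.63],[0,0,0,0,0,-2.5,0.63],[0,0,0,0,0,-3.5,0.63],[0,0,0,0,0,-4,0.63],[0,0,0,0,0,-4,0.63]]'
python3 -m jog '[[0,0,0,0,0,0,0.63],[0,0,0,0,0,0,0.63],[0,0,0,0,0,0,0.63],[0,0,0,0,0,0,0.63]]'
python3 - <<'E'
from h import *
_,a=snap('top','t4'); _,b=snap('scene','s4')
A=cv2.resize(a['pixels'][160:250,230:330,::-1],None,fx=4,fy=4,interpolation=cv2.INTER_CUBIC)
B=cv2.resize(b['pixels'][170:260,230:330,::-1],None,fx=4,fy=4,interpolation=cv2.INTER_CUBIC)
cv2.imwrite('pics/ts4.png',np.hstack([A,B]))
E
```

```text
t: 6.15
position: [0.5213, -0.0918, 0.1024]
tool_rot: [3.141, -0.0, 3.071]
wrist_force: [-0.1, 0.7, -1.1]
finger_gap: 0.372
finger_force: 5.7
t: 6.57
position: [0.489, 0.0152, 0.1026]
tool_rot: [3.141, -0.001, 2.961]
wrist_force: [0.5, 0.1, -1.5]
finger_gap: 0.37
finger_force: 5.7
t: 6.98
position: [0.4894, 0.0128, 0.0613]
tool_rot: [3.142, -0.003, 2.961]
wrist_force: [-0.8, -0.2, -1.7]
finger_gap: 0.373
finger_force: 5.7
t: 7.32
position: [0.4902, 0.0131, 0.0631]
tool_rot: [-3.142, 0.001, 2.961]
wrist_force: [-0.3, -0.0, -0.6]
finger_gap: 0.373
finger_force: 5.7
```

View pics/ts4.png

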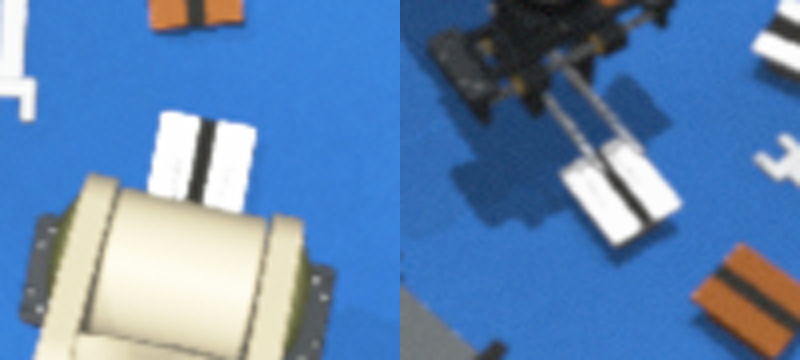

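The scene view shows the two tips over the near part of the white plate, one each side of the strip. Contrast is too low to measure there. I'll raise the tool so the wrist camera sees both the strip and the held tweezers, then compare their centre lines.

```bash
python3 -m jog '[[0,0,0,0,0,2,0.63],[0,0,0,0,0,5,0.63],[0,0,0,0,0,8,0.63],[0,0,0,0,0,11,0.63],[0,0,0,0,0,14,0.63]]'
python3 -m jog '[[0,0,0,0,0,2,0.63],[0,0,0,0,0,3,0.63],[0,0,0,0,0,3.5,0.63],[0,0,0,0,0,3.5,0.63],[0,0,0,0,0,3.5,0.63]]'
python3 -m jog '[[0,0,0,0,0,0,0.63],[0,0,0,0,0,0,0.63],[0,0,0,0,0,0,0.63]]'
python3 - <<'E'
from h import *
s,d=snap('wrist','w5'); print(s['position'],s['tool_rot'])
E
```

```text
t: 7.83
position: [0.4896, 0.0133, 0.2044]
tool_rot: [-3.142, 0.0, 2.961]
wrist_force: [1.3, 0.2, -0.9]
finger_gap: 0.368
finger_force: 5.7
t: 8.25
position: [0.4895, 0.0133, 0.2365]
tool_rot: [3.142, -0.002, 2.961]
wrist_force: [-0.4, 0.1, -0.7]
finger_gap: 0.37
finger_force: 5.7
t: 8.5
position: [0.4897, 0.0132, 0.237]
tool_rot: [3.142, -0.001, 2.961]
wrist_force: [-0.1, -0.4, -0.6]
finger_gap: 0.368
finger_force: 5.7
[0.48969216 0.01324619 0.23695654] [ 3.14154182e+00 -1.48290862e-03  2.96119580e+00]
```

View pics/w5.png

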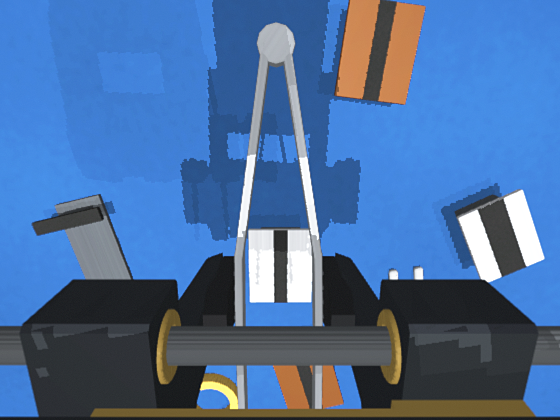

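The strip shows at columns 273–288, rows 230–302, between the held tweezers' arms (236 and 323). The bow is at (276,43).

```bash
python3 - <<'E'
from h import *
s,d=snap('wrist'); im=d['pixels']; g=cv2.cvtColor(im,cv2.COLOR_RGB2GRAY).astype(int); hsv=cv2.cvtColor(im,cv2.COLOR_RGB2HSV)
Rt=Ro.from_euler('xyz',s['tool_rot']).as_matrix()
def tool(px,z): return (onz(d,s,px,z)-s['position'])@Rt
zt=s['position'][2]+.0245
L=[]
for row in range(236,298,4):
    xs=np.where(g[row,262:300]<110)[0]+262; L.append(tool([[xs[0]-.5,row],[xs[-1]+.5,row]],.04))
L=np.array(L); m=L.mean(1); f=np.polyfit(m[:,0],m[:,1],1)
print('strip width',np.abs(L[:,0,1]-L[:,1,1]).mean(),'x',m[[0,-1],0],'fit deg',np.degrees(f[0]),'y@-90',np.polyval(f,-.09),'y',m[:,1].round(4))
# plate ends along centre
M=[]
for row in list(range(75,225,6)):
    sat=(hsv[row,228:330,1]<60); xs=np.where(sat)[0]+228
    if len(xs)>1: M.append(tool([[xs[0]-.5,row],[xs[-1]+.5,row]],zt))
M=np.array(M); mm=M.mean(1)
for a,b in zip(M,mm): print(a[:,:2].round(4).tolist(),b[1].round(4))
f=np.polyfit(mm[:,0],mm[:,1],1); print('tw deg',np.degrees(f[0]),'y@0',f[1],'y@-90',np.polyval(f,-.09))
# bow ball
b=(hsv[20:66,250:300,1]<60).astype(np.uint8); (cx,cy),rad=cv2.minEnclosingCircle(np.argwhere(b)[:,::-1].astype(np.float32)); print(cx+250,cy+20,rad,tool([[cx+250,cy+20]],zt))
c=np.where(hsv[200:330,255,1]<60)[0]+200; print(c[0],c[-1],tool([[255,c[0]],[255,302]],.04))
for row in (245,270,295):
    print(row,''.join('%4d'%v for v in g[row,228:250]),'|',''.join('%4d'%v for v in g[row,306:332]))
E
```

```text
strip width 0.013067775258384248 x [-0.05737849 -0.1240213 ] fit deg -0.24097629480010316 y@-90 0.0003920433524946781 y [0.0003 0.0003 0.0003 0.0003 0.0003 0.0003 0.0003 0.0003 0.0003 0.0003
 0.0003 0.0003 0.0003 0.0008 0.0003 0.0008]
[[0.0806, -0.0077], [0.0806, 0.0042]] -0.0017
[[0.0788, -0.0077], [0.0788, 0.0045]] -0.0016
[[0.077, -0.008], [0.077, 0.0049]] -0.0016
[[0.0752, -0.0084], [0.0752, 0.0052]] -0.0016
[[0.0734, -0.0087], [0.0734, 0.0056]] -0.0016
[[0.0716, -0.0088], [0.0715, 0.0059]] -0.0014
[[0.0697, -0.0091], [0.0697, 0.0062]] -0.0014
[[0.0678, -0.0095], [0.0678, 0.0066]] -0.0015
[[0.066, -0.0099], [0.0659, 0.0066]] -0.0016
[[0.0641, -0.0099], [0.064, 0.007]] -0.0015
[[0.0621, -0.0103], [0.0621, 0.0073]] -0.0015
[[0.0602, -0.0106], [0.0602, 0.0077]] -0.0015
[[0.0582, -0.011], [0.0582, 0.0081]] -0.0015
[[0.0563, -0.0111], [0.0562, 0.0084]] -0.0013
[[0.0543, -0.0115], [0.0543, 0.0088]] -0.0013
[[0.0523, -0.0118], [0.0522, 0.0092]] -0.0013
[[0.0503, -0.0122], [0.0502, 0.0096]] -0.0013
[[0.0482, -0.0123], [0.0482, 0.0096]] -0.0013
[[0.0461, -0.0127], [0.0461, 0.01]] -0.0013

[... 425 characters left out ...]
-0.02440651]]
229 329 [[-0.04999869 -0.02426978  0.1971084 ]
 [-0.13104105 -0.02585254  0.1970229 ]]
245  126 126 126 126 128 128 125 128 166 182 176 172 172 173 176 152  92 102 117 115 146 244 |  238 255 255 239 235 143 139 172 175 169 171 170 172 158 120 127 127 126 126 126 126 126 126 126 126 127
270   27  26  28  24  23  27  85 172 178 173 173 172 171 157 106  87  89 107 119 113 137 255 |  255 255 255 255 255 255 119  89 124 166 173 172 170 171 172 158  79  27  24  26  28  27  25  26  25  28
295   27  26  24  26  22  21  60 172 179 175 175 173 175 166 132  87  88 111 128 125 118 170 |  255 255 255 255 255 187  98  92 103 168 175 173 172 172 173 166  99  32  24  29  28  27  26  28  29  27
```

Strip and tweezers are aligned to within 0.5 mm and 0.3°. I'll shift +0.5 mm in y and descend to about 5 mm above the plate.

```bash
python3 -m jog '[[0,0,0,0,0.05,-2,0.63],[0,0,0,0,0.05,-5,0.63],[0,0,0,0,0.05,-8,0.63],[0,0,0,0,0.05,-11,0.63],[0,0,0,0,0.05,-13.5,0.63]]'
python3 -m jog '[[0,0,0,0,0,-2,0.63],[0,0,0,0,0,-3.5,0.63],[0,0,0,0,0,-4.5,0.63],[0,0,0,0,0,-5,0.63],[0,0,0,0,0,-5.2,0.63]]'
python3 -m jog '[[0,0,0,0,0,-0.4,0.63],[0,0,0,0,0,-0.8,0.63],[0,0,0,0,0,-1.1,0.63],[0,0,0,0,0,-1.4,0.63],[0,0,0,0,0,-1.6,0.63]]'
for i in 1 2 3; do :; done
python3 -m jog '[[0,0,0,0,0,0,0.63],[0,0,0,0,0,0,0.63],[0,0,0,0,0,0,0.63],[0,0,0,0,0,0,0.63],[0,0,0,0,0,0,0.63]]'
python3 -m jog '[[0,0,0,0,0,0,0.63],[0,0,0,0,0,0,0.63],[0,0,0,0,0,0,0.63],[0,0,0,0,0,0,0.63],[0,0,0,0,0,0,0.63]]'
python3 - <<'E'
from h import *
_,b=snap('scene','s6'); s=r.read_state(); print(s['position'],s['wrist_force'])
B=cv2.resize(b['pixels'][170:250,240:340,::-1],None,fx=7,fy=7,interpolation=cv2.INTER_CUBIC)
cv2.imwrite('pics/sc6.png',B)
E
```

```text
t: 9.02
position: [0.4893, 0.0138, 0.1008]
tool_rot: [-3.142, -0.001, 2.961]
wrist_force: [0.4, 0.7, -1.0]
finger_gap: 0.369
finger_force: 5.7
t: 9.43
position: [0.4899, 0.0137, 0.0504]
tool_rot: [-3.142, -0.0, 2.961]
wrist_force: [-1.3, -0.3, 0.4]
finger_gap: 0.374
finger_force: 5.7
t: 9.85
position: [0.4899, 0.0137, 0.0346]
tool_rot: [3.142, 0.0, 2.961]
wrist_force: [0.2, -0.2, -0.5]
finger_gap: 0.37
finger_force: 5.7
t: 10.27
position: [0.49, 0.0137, 0.0348]
tool_rot: [3.142, 0.0, 2.961]
wrist_force: [0.8, -0.2, -0.9]
finger_gap: 0.375
finger_force: 5.7
t: 10.68
position: [0.4899, 0.0137, 0.0347]
tool_rot: [-3.142, -0.0, 2.961]
wrist_force: [0.3, -0.4, -0.2]
finger_gap: 0.372
finger_force: 5.7
[0.48992373 0.01369337 0.03471641] [ 0.0015669   0.46982251 -0.69320955]
```

View pics/sc6.png

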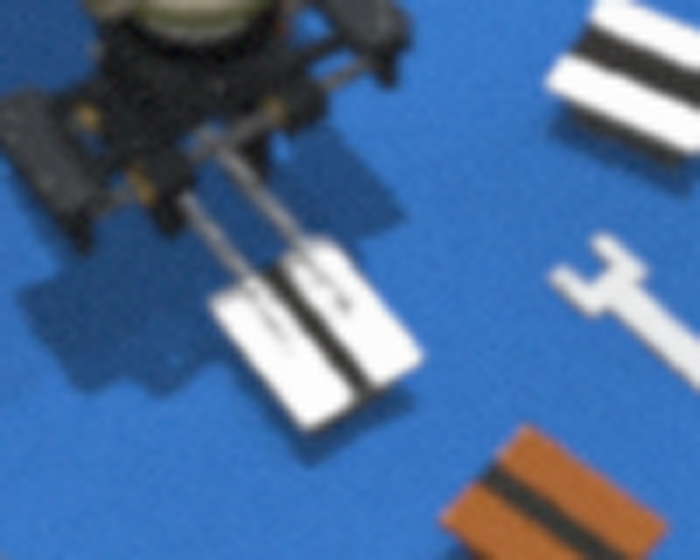

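The scene view shows the two tips (ends near crop (290,345) and (345,300)) straddling the strip, about 7 mm above the plate. I'll lower 2.5 mm, hold for over a second, then squeeze slowly to 24 mm over the grips.

```bash
python3 -m jog '[[0,0,0,0,0,-0.1,0.63],[0,0,0,0,0,-0.2,0.63],[0,0,0,0,0,-0.25,0.63],[0,0,0,0,0,-0.25,0.63],[0,0,0,0,0,-0.25,0.63]]' |tail -6
python3 -m jog '[[0,0,0,0,0,0,0.63],[0,0,0,0,0,0,0.63],[0,0,0,0,0,0,0.63],[0,0,0,0,0,0,0.63],[0,0,0,0,0,0,0.63]]' >/dev/null
python3 -m jog '[[0,0,0,0,0,0,0.63],[0,0,0,0,0,0,0.63],[0,0,0,0,0,0,0.63],[0,0,0,0,0,0,0.63],[0,0,0,0,0,0,0.63]]' >/dev/null
python3 -m jog '[[0,0,0,0,0,0,0.63],[0,0,0,0,0,0,0.63],[0,0,0,0,0,0,0.63],[0,0,0,0,0,0,0.63],[0,0,0,0,0,0,0.63]]' >/dev/null
python3 -m jog '[[0,0,0,0,0,0,0.63],[0,0,0,0,0,0,0.63],[0,0,0,0,0,0,0.63],[0,0,0,0,0,0,0.63],[0,0,0,0,0,0,0.63]]'
python3 -m jog '[[0,0,0,0,0,0,0.64],[0,0,0,0,0,0,0.65],[0,0,0,0,0,0,0.66],[0,0,0,0,0,0,0.67],[0,0,0,0,0,0,0.68]]'
python3 -m jog '[[0,0,0,0,0,0,0.69],[0,0,0,0,0,0,0.7],[0,0,0,0,0,0,0.705],[0,0,0,0,0,0,0.71],[0,0,0,0,0,0,0.71]]'
python3 - <<'E'
from h import *
s,d=snap('wrist'); g=cv2.cvtColor(d['pixels'],cv2.COLOR_RGB2GRAY)
for row in (270,295): print(''.join('%4d'%v for v in g[row,236:262]),'|',''.join('%4d'%v for v in g[row,296:322]))
print([r.read_state()['finger_gap']*88 for _ in range(3)],s['position'])
E
```

```text
t: 11.15
position: [0.4899, 0.0137, 0.0322]
tool_rot: [-3.142, -0.0, 2.961]
wrist_force: [-0.8, 0.2, -1.5]
finger_gap: 0.374
finger_force: 5.7
t: 12.82
position: [0.4899, 0.0137, 0.0322]
tool_rot: [3.142, 0.0, 2.961]
wrist_force: [-0.8, 0.4, -1.8]
finger_gap: 0.368
finger_force: 5.7
t: 13.23
position: [0.4899, 0.0137, 0.0322]
tool_rot: [-3.142, 0.0, 2.961]
wrist_force: [-0.7, 0.1, -0.8]
finger_gap: 0.324
finger_force: 7.3
t: 13.65
position: [0.4899, 0.0137, 0.0322]
tool_rot: [-3.142, -0.0, 2.961]
wrist_force: [0.0, 1.0, -1.0]
finger_gap: 0.294
finger_force: 8.6
  37  38  37  36  32  39 119 217 222 218 215 216 215 196 134 113 113 104 100 102 100 100 101 100  98  98 |   98 100  98  99  98 100  98 101 121 123 140 207 219 217 214 215 216 209 136  51  33  37  35  36  37  39
  38  37  33  32  36  34  26  84 224 224 218 218 218 217 202 151 114 112 113 110 111 111 111 112 112 111 |  109 109 108 107 107 110 108 114 123 125 201 218 217 217 217 218 219 187  58  29  36  37  38  36  36  38
[25.68043026995641, 25.68043026995641, 25.68043026995641] [0.48989706 0.01370625 0.03221518]
```

```bash
python3 -m jog '[[0,0,0,0,0,0,0.714],[0,0,0,0,0,0,0.718],[0,0,0,0,0,0,0.722],[0,0,0,0,0,0,0.727],[0,0,0,0,0,0,0.727]]' >/dev/null
python3 -m jog '[[0,0,0,0,0,0,0.727],[0,0,0,0,0,0,0.727],[0,0,0,0,0,0,0.727],[0,0,0,0,0,0,0.727]]'
python3 - <<'E'
from h import *
s,d=snap('wrist'); g=cv2.cvtColor(d['pixels'],cv2.COLOR_RGB2GRAY).astype(float)
Rt=Ro.from_euler('xyz',s['tool_rot']).as_matrix()
old=cv2.cvtColor(cv2.imread('pics/w5.png'),cv2.COLOR_BGR2GRAY).astype(float)
for nm,G in (('open',old),('now',g)):
  for row in (280,295,310):
    a=next(i-(G[row,i]-110)/(G[row,i]-G[row,i-1]) for i in range(225,280) if G[row,i]>110)
    b=next(i+(G[row,i]-110)/(G[row,i]-G[row,i+1]) for i in range(335,285,-1) if G[row,i]>110)
    z=s['position'][2]+.0245
    q=(onz(d,s,[[a,row],[b,row]],z)-s['position'])@Rt
    print(nm,row,round(a,1),round(b,1),q[:,:2].round(4).tolist(),'width',abs(q[0,1]-q[1,1]).round(4))
_,b=snap('scene','s7')
cv2.imwrite('pics/sc7.png',cv2.resize(b['pixels'][190:240,260:310,::-1],None,fx=12,fy=12,interpolation=cv2.INTER_CUBIC))
E
```

```text
t: 14.45
position: [0.4899, 0.0137, 0.0322]
tool_rot: [3.142, -0.0, 2.961]
wrist_force: [0.5, -0.5, -0.3]
finger_gap: 0.276
finger_force: 9.3
open 280 234.4 321.6 [[0.0098, -0.017], [0.0098, 0.0149]] width 0.0319
open 295 234.5 321.8 [[0.0037, -0.0172], [0.0036, 0.0152]] width 0.0324
open 310 234.5 322.0 [[-0.0027, -0.0174], [-0.0027, 0.0154]] width 0.0329
now 280 244.2 311.8 [[0.0098, -0.0134], [0.0098, 0.0113]] width 0.0248
now 295 245.2 311.6 [[0.0037, -0.0132], [0.0036, 0.0114]] width 0.0246
now 310 246.2 310.8 [[-0.0027, -0.0131], [-0.0027, 0.0112]] width 0.0243
```

View pics/sc7.png

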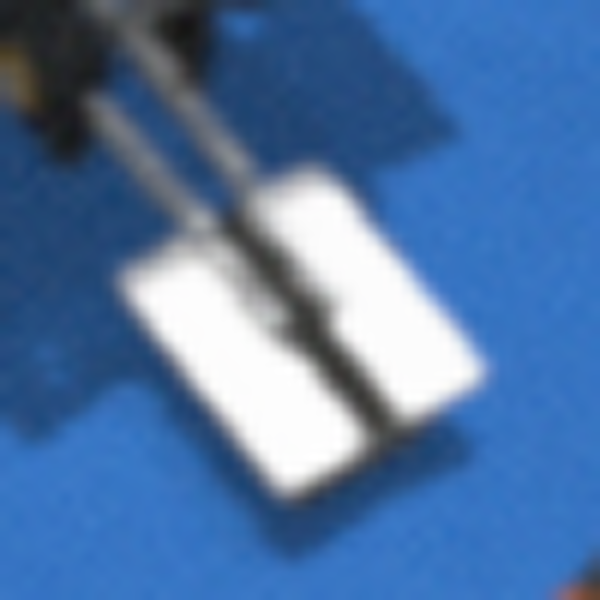

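```bash
python3 - <<'E'
from h import *
s,d=snap('wrist'); im=d['pixels']; hsv=cv2.cvtColor(im,cv2.COLOR_RGB2HSV)
Rt=Ro.from_euler('xyz',s['tool_rot']).as_matrix()
z=s['position'][2]+.0245; M=[]
for row in range(75,200,6):
    xs=np.where((hsv[row,240:320,1]<60)&(hsv[row,240:320,2]>100))[0]+240
    if len(xs)>1: M.append(((onz(d,s,[[xs[0]-.5,row],[xs[-1]+.5,row]],z)-s['position'])@Rt).mean(0))
M=np.array(M); f=np.polyfit(M[:,0],M[:,1],1); print(M[:,1].round(4)); print('deg',np.degrees(f[0]),'y0',f[1],'y-92',np.polyval(f,-.092))
print(np.array([s['finger_gap']*88]),s['position'],s['tool_rot'])
E
```

```text
[-0.0017 -0.0016 -0.0017 -0.0016 -0.0016 -0.0016 -0.0016 -0.0016 -0.0016
 -0.0015 -0.0016 -0.0015 -0.0015 -0.0015 -0.0013 -0.0013 -0.0013 -0.0013
 -0.0013 -0.0014 -0.0012]
deg -0.6515010812109703 y0 -0.0007925328597501995 y-92 0.000253584323413765
[24.50282313] [0.48989201 0.01372224 0.03220733] [ 3.14158082e+00 -6.57739251e-05  2.96119548e+00]
```

Strip and tip centre lines agree within about 0.4 mm, and the gap is right. Now I'll hold for more than 4 s.

```bash
python3 -m jog '[[0,0,0,0,0,0,0.727],[0,0,0,0,0,0,0.727],[0,0,0,0,0,0,0.727],[0,0,0,0,0,0,0.727],[0,0,0,0,0,0,0.727]]' >/dev/null
python3 -m jog '[[0,0,0,0,0,0,0.727],[0,0,0,0,0,0,0.727],[0,0,0,0,0,0,0.727],[0,0,0,0,0,0,0.727],[0,0,0,0,0,0,0.727]]' |grep gap
python3 -m jog '[[0,0,0,0,0,0,0.727],[0,0,0,0,0,0,0.727],[0,0,0,0,0,0,0.727],[0,0,0,0,0,0,0.727],[0,0,0,0,0,0,0.727]]' |grep gap
python3 -m jog '[[0,0,0,0,0,0,0.727],[0,0,0,0,0,0,0.727],[0,0,0,0,0,0,0.727],[0,0,0,0,0,0,0.727],[0,0,0,0,0,0,0.727]]' |grep gap
python3 -m jog '[[0,0,0,0,0,0,0.727],[0,0,0,0,0,0,0.727],[0,0,0,0,0,0,0.727],[0,0,0,0,0,0,0.727],[0,0,0,0,0,0,0.727]]' |grep gap
python3 -m jog '[[0,0,0,0,0,0,0.727],[0,0,0,0,0,0,0.727],[0,0,0,0,0,0,0.727],[0,0,0,0,0,0,0.727],[0,0,0,0,0,0,0.727]]' |grep gap
python3 -m jog '[[0,0,0,0,0,0,0.727],[0,0,0,0,0,0,0.727],[0,0,0,0,0,0,0.727],[0,0,0,0,0,0,0.727],[0,0,0,0,0,0,0.727]]' |grep gap
python3 -m jog '[[0,0,0,0,0,0,0.727],[0,0,0,0,0,0,0.727],[0,0,0,0,0,0,0.727],[0,0,0,0,0,0,0.727],[0,0,0,0,0,0,0.727]]' |grep gap
python3 -m jog '[[0,0,0,0,0,0,0.727],[0,0,0,0,0,0,0.727],[0,0,0,0,0,0,0.727],[0,0,0,0,0,0,0.727],[0,0,0,0,0,0,0.727]]' |grep gap
python3 -m jog '[[0,0,0,0,0,0,0.727],[0,0,0,0,0,0,0.727],[0,0,0,0,0,0,0.727],[0,0,0,0,0,0,0.727],[0,0,0,0,0,0,0.727]]'
python3 -c "from cell import r; print(r.close_job())"
```

```text
finger_gap: 0.275
finger_gap: 0.273
finger_gap: 0.278
finger_gap: 0.271
finger_gap: 0.277
finger_gap: 0.275
finger_gap: 0.278
finger_gap: 0.272
t: 18.77
position: [0.4899, 0.0137, 0.0322]
tool_rot: [-3.142, 0.0, 2.961]
wrist_force: [-0.3, 0.3, -0.7]
finger_gap: 0.274
finger_force: 9.3
the job is handed in; nothing more can be done
None
```

I handed the job in at 18.8 s with the tweezers held about 4–5 mm above the narrow (14 mm) gauge: grips at about 24 mm for a tip gap of about 14 mm, centred on the strip to about 0.4 mm by camera, steady for over 4 s, with no sign of touching the gauge (no verdict was returned).

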